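# Clamp a heatsink with a loose crank on a hidden hex spindle

## Robot

A 6-joint arm with a two-finger parallel gripper is mounted at the origin on a cart in front of the work surface, level with it; the furniture and walls round the work are solid. World frame = base frame: x ahead of the robot, y to its left, z up, the work surface at z = 0. Lengths are in m, angles in rad, forces in N, time in s.
With the tool pointing down it reaches from about 0.35 to 0.975 m from the base axis. Payload 4.9 kg.
Tool frame: the origin (TCP) lies at the very end of the fingers, on their centre line; the grasp point (between the pads) lies 19 mm behind it; z points along the fingers, y is the line along which they close (so a half turn about z gives the same grasp; the last joint's range is limited). The gripper opens to 85 mm and grips with 20 to 120 N. Pads are 22 mm wide; open, the fingers measure 114 mm over their backs; the gripper's body (76 mm by 85 mm) begins 54 mm behind the grasp point. The pads swing forward as they close: fully open they stand 13 mm farther back than shut.
Start: joints at [-1.454, 0.053, 1.613, -0, 1.476, -0.119], TCP at [0.146, -0.608, 0.196] pointing down, gripper open.
Joint ranges: [-3.01, 3.01], [-1.01, 2.22], [0.06, 2.58], [-1.02, 4.17], [0.09, 2.62], [-3.14, 3.14]. Speed limits (rad/s): [2.57, 2.57, 3.14, 3.14, 3.14, 3.14].

## Interface

Orientations are given as a unit quaternion [w, x, y, z].
In Python, from plant import manip, vision, order gives the robot as it stands.
- The arm moves only by the tool play_rows, never from a script. Its argument "steps" is a list that holds one entry, the list of rows, each a list of 6 numbers: the shift along the tool's x, y, z in mm, then the turn, a rotation vector about the tool's x, y, z in degrees. A call has 1 to 12 rows; each row is the pose to reach, as a shift and turn from the pose commanded when the call began, along the tool's axes at that moment; what a row does not reach only later rows make up. A row lasts 1/12 s, in which the tool goes at most 41.7 mm and 7.16 degrees, less where a joint would pass 70% of its speed; a pose out of reach is approached as far as the arm can. A call with a gripper value outside its range is refused whole. "claw" is the gripper's target within -1 to 1 (fully open at 1, half-way at 0, shut at -1), set as the call begins (left out, the last holds). The fingers move at their own pace and stop on an object; the grip force is fixed at half the most. Time passes only in rows, so rows that repeat a pose let the fingers close. It gives the time, the measured TCP pose, the force, the opening and the grip force at its end, in the units of the state.
- manip.state(): the state, without advancing time (a new reading comes with each control period).
- vision.grab_frame(name): name is "scene" or "top"; returns (picture, depth): 480x640x3 uint8, blue, green, red; 480x640 float32, m along the optical axis (not along the pixel's ray), 0 where there is no reading.
- vision.camera_info(name): a dict with "K" (3x3 intrinsics, pixels), "k1" (the pictures are not rectified: a ray, as slopes to the right and down, at radius r is drawn at 1 + k1 r^2 times it, then the intrinsics apply), "eye" and "orientation" of the camera in the world. Camera axes: x right, y down, z forward; pixel columns grow to the right and rows downward; lengths in m; the calibration is good to about 2 mm. A picture is of the moment at which its call begins. camera_info takes no time and is no camera call.
- order.job_done(): hands the job in; it is judged then, once.
The state is a dict: "time": time; "joint_pos": joint angles; "joint_vel": joint speeds; "joint_efforts": joint torques, N m; "tool_pos": TCP position; "tool_rot": TCP orientation; "contact_force": force on the tool from outside, world axes, zero at the start; "ft_torque": the same for the moment, N m; "gripper_width": opening from 0.0 (shut) to 1.0 (fully open); "grasp_force": force on a finger pad.
Only numpy, scipy, OpenCV 4.12 (cv2) and the standard library are available. Lean on these libraries where they do the work, as an engineer would, in place of code of your own. Each camera call takes 0.05 s, during which the arm holds its last target. There are 200 camera calls.

## Task

Take the loose crank out of its parking cup, seat it fully home over the hex spindle hidden in the round well of the clamping fixture (it drops on only when the hexagons line up: feel for it, never ram it), and turn it clockwise seen from above to its end stop, without forcing it, so that the jaw grips the heatsink. Leave the crank seated in the well and let go; move the jaw only by the crank, without pushing on the fixture with the fingers, and leave the terminal block and the small circuit board where they lie.

Things in the scene. Friction and masses are not known exactly. Their poses are not given: they have to be found in the camera images.
- clamp: Fixed clamping fixture: grey base plate 176 x 90 x 12 mm (x, y, z), round steel collar (well) near its -x end, moving jaw in the middle, fixed jaw at the +x end (inner face at x = +43.5 mm). 55 mm high. Origin on the bench below its middle; x from collar to fixed jaw, z up. It includes spindle, jaw and pad. Over 35 N between crank and fixture before it is seated, or 80 N after, counts as forcing.
- well_mouth (a point): Centre of the well's mouth, on the collar's top rim, 55 mm over the bench, at x = -58 mm of the clamp; axes as the clamp. The well is a round bore, 42 mm in diameter and 43 mm deep; the collar is 50 mm outside. The hex spindle stands on its axis, the top 21 mm below the mouth.
- well_floor (a point): Foot of the hex spindle, centre of the well's floor, 12 mm over the bench; axes as the clamp, not as the hexagon. The spindle is 24 mm across flats for 16 mm up, then a round cone 6 mm high that centres the crank. The hexagon's angle is unknown and varies. From its start it turns 1.3 rad clockwise to a hard stop, against 0.12 to 0.2 N m, and stays put; a lightly pressed crank does not drag it.
- crank: Loose crank standing in its cup, about 0.25 kg. Origin: centre of its lower end; z up, x along the arm to the knob. Hex socket below: 36 mm over corners outside, opening 25.5 mm across flats, 24 mm deep, flats facing +x and -x. Resting on the spindle's corners its lower end is 27 to 29 mm over the bench; fully seated, on the well's floor, 12 mm. Press with only 5 to 10 N while searching.
- crank_grip (a point): Centre of the crank's flat-sided hub, the place to grip, 70 mm above the crank's lower end; axes as the crank. The hub is 34 mm long in x, 16 mm wide in y (the grip width) and 40 mm high; below it is a round shank of 16 mm diameter down to 29 mm above the lower end.
- crank_knob (a point): Middle of the black upright knob (16 mm diameter, 26 mm high, top 119 mm above the crank's lower end) at 73 mm along x on the crank's arm. The arm is 14 mm wide, 10 mm thick, centred 84 mm above the lower end, and leaves the hub along +x.
- cup: Fixed grey parking cup in which the crank stands: 50 mm outside, bore 42 mm, 34 mm high, inner floor 8 mm over the bench, foot disc of 72 mm. Origin: centre of its underside.
- jaw (a joint): Travel of the moving jaw towards the fixed jaw, m: 0 at the start (open), about 0.016 at the clockwise end stop (it can also open 5 mm farther, to -0.005); 12.5 mm for each radian of the spindle.
- jaw_pad: Black spring-loaded pad, 6 x 64 x 26 mm, on the moving jaw; it gives up to 6 mm as it presses the heatsink. Origin at its back, at bench height.
- heatsink_mid (a point): Centre of the loose aluminium heatsink with upright fins (30 mm along the fixture's x, 45 mm along y, 23 mm high), lying between the jaws on the base plate.
- heatsink: The same heatsink; origin at the centre of its underside.
- terminal_block: Small green terminal block 22 x 36 x 17 mm on the bench, not to be moved; origin at the centre of its underside.
- board: Small green circuit board 45 x 60 x 9 mm on the bench, not to be moved; origin at the centre of its underside.
Mind the look-alikes: they are no part of the job. There is more than one size of the crank; the one meant has the size given above.

How it is judged:
On the way, in this order (a step that is already met when the one before it is completed fails the run):
1. the crank is fully seated on the spindle, the jaw still open (height (world z) of crank below 0.016 m and horizontal distance between crank and well_mouth below 0.005 m and angle between crank's own z axis and vertical below 0.15 rad and value of joint jaw below 0.006 m), for 0.2 s.
2. the jaw is wound to its end stop (value of joint jaw above 0.0148 m), for 0.2 s.
At the end, for the whole second after the job is handed in: The crank stands fully seated on the spindle (its lower end within 4 mm of the well's floor, within 5 mm of the well's axis, upright within 0.15 rad), released and at rest; the jaw is at its end stop (travel over 14.8 mm) and its pad presses the heatsink, lying on the base plate, with more than 1 N (height (world z) of crank below 0.016 m and horizontal distance between crank and well_mouth below 0.005 m and angle between crank's own z axis and vertical below 0.15 rad and value of joint jaw above 0.0148 m and contact force between jaw_pad and heatsink above 1 N and z of heatsink_mid in the frame of clamp below 0.032 m and linear speed of crank below 0.02 m/s and contact force between the fingers and crank below 0.1 N); the robot touches nothing.
It fails at once if the crank is rammed: more than 35 N between crank and fixture while it is in the well but not yet fully seated (contact force between crank and clamp above 35 N and height (world z) of crank above 0.017 m).
It fails at once if the crank is forced: more than 80 N between crank and fixture (contact force between crank and clamp above 80 N).
It fails at once if the fingers push on the fixture or its jaw with more than 8 N (contact force between the fingers and clamp above 8 N).
It fails at once if the terminal block or the circuit board is shifted by more than 30 mm (distance of any of terminal_block, board from where it was at the start of the episode above 0.03 m).
It also fails if it takes over 72 s, if anything falls off the work surface, if the arm or the gripper's body presses on something with over 40 N, if the wrist force passes 120 N, or if a joint passes its speed limit or range.

## Working session

There is one attempt and no reset: what is moved stays moved. The work goes in short steps, Python scripts to look and compute and a tool call to move; the robot and the scene stay as the last step left them, time stands still between calls to the robot, and variables do not carry over. Pictures are saved under pics/ and viewed, at most 10 in all, crops included, and the job is handed in when it is done.

Besides the shell and the picture viewer there is one more tool, called in YAML: its name, and indented under it one key for each argument. play_rows: Moves the arm, as the interface text tells. Its arguments: {"type":"object","properties":{"steps":{"type":"array"},"claw":{"type":"number"}},"required":["steps"]}

```bash
mkdir -p pics; ls; python3 - <<'E'
from plant import manip, vision, order
import cv2,numpy as np
print(manip.state())
for n in("scene","top"):
    p,d=vision.grab_frame(n); cv2.imwrite(f"pics/{n}0.png",p); np.save(f"{n}0.npy",d); print(n,vision.camera_info(n))
E
```

```text
pics
{'time': 0.0, 'joint_pos': array([-1.45401821e+00,  5.33545788e-02,  1.61427727e+00,  7.54132153e-06,
        1.47603283e+00, -1.18988566e-01]), 'joint_vel': array([-0.00013858, -0.00135025,  0.00153848, -0.00153663,  0.00226005,
        0.00041445]), 'joint_efforts': array([ 1.48485644e-03, -3.93678403e+01, -3.70177245e+01,  5.75408785e-05,
        6.95483352e-03, -6.61927366e-07]), 'tool_pos': array([ 0.14592058, -0.6070091 ,  0.19437452]), 'tool_rot': array([-1.03600818e-03,  9.93059311e-01,  1.17610084e-01,  4.89839408e-06]), 'contact_force': array([-0.0679392 ,  0.27550133, -0.39307056]), 'ft_torque': array([-0.01507531, -0.04980797,  0.01509738]), 'grasp_force': 0.0, 'gripper_width': 0.999481962221835}
scene {'K': array([[496.28683449,   0.        , 321.67636187],
       [  0.        , 496.28683449, 244.84591286],
       [  0.        ,   0.        ,   1.        ]]), 'k1': -0.08565812155386753, 'eye': array([0.14877116, 0.85196134, 0.79292871]), 'orientation': array([ 0.09705296, -0.20734612,  0.88201569, -0.41186968])}
top {'K': array([[538.72412523,   0.        , 322.58387355],
       [  0.        , 538.72412523, 251.33835654],
       [  0.        ,   0.        ,   1.        ]]), 'k1': -0.09598924229449472, 'eye': array([0.39495386, 0.0701442 , 1.08837397]), 'orientation': array([ 0.04958938, -0.69501311,  0.7159059 , -0.04445695])}
```

View pics/scene0.png

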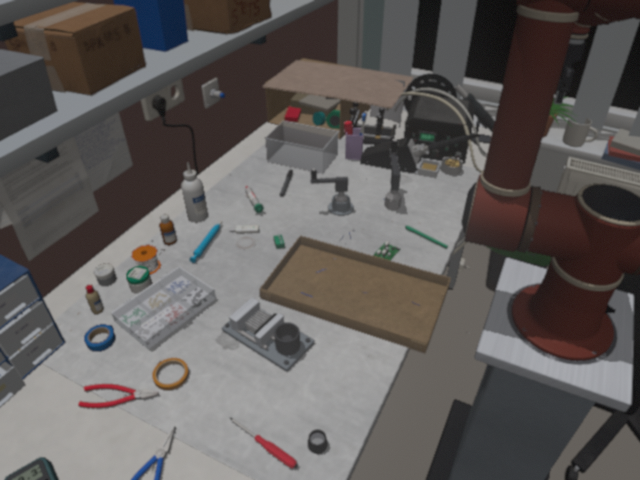

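View pics/top0.png

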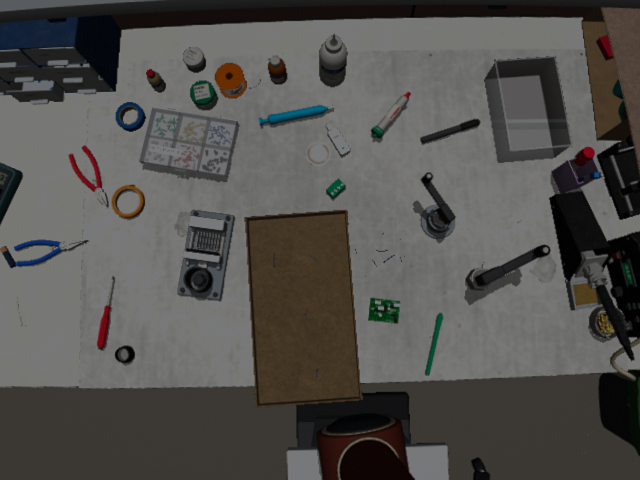

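The scene picture shows two cranks in cups, the fixture and a tray. In the top view the cranks are at about (438,215), with a short arm to its knob at (428,177), and (478,280), with a long arm to (544,250). The clamp has its collar at (202,280) and fixed jaw at (210,222), the terminal block is at (336,188) and the board at (384,310).

```bash
cat > h.py <<'E'
import numpy as np,cv2
from scipy.spatial.transform import Rotation as R
from plant import manip, vision, order
def cloud(n,d):
    c=vision.camera_info(n); h,w=d.shape
    uv=np.stack(np.meshgrid(np.arange(w),np.arange(h)),-1).reshape(-1,1,2).astype(float)
    s=cv2.undistortPoints(uv,c["K"],np.array([c["k1"],0,0,0.])).reshape(h,w,2)
    P=np.dstack([s*d[...,None],d])
    return P@R.from_quat(c["orientation"],scalar_first=True).as_matrix().T+c["eye"]
E
python3 - <<'E'
from h import *
np.set_printoptions(precision=4,suppress=True)
P=cloud("top",np.load("top0.npy")); S=cloud("scene",np.load("scene0.npy"))
print("bench",P[340,400],P[230,370],S[390,240])
def sel(C,lo,hi,b): 
    q=C[b[1]:b[3],b[0]:b[2]].reshape(-1,3); return q[(q[:,2]>lo)&(q[:,2]<hi)]
for nm,b in(("c1",(405,160,465,245)),("c2",(455,235,560,300))):
    q=sel(P,.03,.3,b); print(nm,len(q),np.histogram(q[:,2],bins=np.arange(.03,.17,.01)))
    for lo,hi in((.085,.108),(.11,.14)):
        r=sel(P,lo,hi,b)
        if len(r)>5: print(lo,len(r),cv2.minAreaRect(r[:,:2].astype(np.float32)),r.mean(0), np.median(r[:,2]))
    r=sel(P,.028,.04,b); print("cup rim",len(r),cv2.minEnclosingCircle(r[:,:2].astype(np.float32)))
b=(170,200,240,305)
q=sel(P,.008,.03,b);print("base",cv2.minAreaRect(sel(P,.006,.07,b)[:,:2].astype(np.float32)))
r=sel(P,.048,.065,(170,255,240,305)); print("collar",len(r),cv2.minEnclosingCircle(r[:,:2].astype(np.float32)),r.mean(0))
r=sel(P,.03,.075,(170,205,240,258)); print("jaws",r.mean(0),r[:,2].max())
p,_=cv2.imread("pics/top0.png"),0
a=cv2.resize(p[155:305,400:560],None,fx=3.7,fy=3.7,interpolation=cv2.INTER_CUBIC)[:,:592]
c=cv2.resize(p[200:310,165:245],None,fx=2.5,fy=5,interpolation=cv2.INTER_CUBIC)
cv2.imwrite("pics/crop1.png",cv2.convertScaleAbs(np.hstack([a[:550],c[:550]]),alpha=1.8))
E
```

```text
bench [ 0.3573 -0.0732  0.0038] [ 0.5821 -0.0225 -0.0007] [0.5193 0.4486 0.0013]
c1 711 (array([167,  26,   5,  21,  27,  31, 354,  16,  14,  50,   0,   0,   0,
         0]), array([0.03, 0.04, 0.05, 0.06, 0.07, 0.08, 0.09, 0.1 , 0.11, 0.12, 0.13,
       0.14, 0.15, 0.16, 0.17]))
0.085 386 ((0.6235104203224182, -0.1437719762325287), (0.09852389246225357, 0.017006410285830498), 32.26757049560547) [ 0.6168 -0.1474  0.0954] 0.09568063944465383
0.11 64 ((0.6587716341018677, -0.12357111275196075), (0.013267047703266144, 0.014250032603740692), 55.977603912353516) [ 0.6577 -0.123   0.1227] 0.12420194575179239
cup rim 179 ((0.5954382419586182, -0.16094543039798737), 0.024697111919522285)
c2 1043 (array([129,  41,   1,   4,  18,  23,  20,  47, 601,  21,  28,  41,  69,
         0]), array([0.03, 0.04, 0.05, 0.06, 0.07, 0.08, 0.09, 0.1 , 0.11, 0.12, 0.13,
       0.14, 0.15, 0.16, 0.17]))
0.085 59 ((0.4865357279777527, -0.2639792263507843), (0.021078361198306084, 0.11032962054014206), 24.909473419189453) [ 0.4706 -0.2265  0.0989] 0.10018862924804739
0.11 650 ((0.4875999093055725, -0.267426460981369), (0.020438235253095627, 0.11600137501955032), 24.16611671447754) [ 0.4875 -0.2671  0.1154] 0.11419820146391091
cup rim 139 ((0.4729135036468506, -0.23347601294517517), 0.02265261672437191)
base ((0.5434306859970093, 0.3029353618621826), (0.12490078806877136, 0.18885420262813568), 84.71453857421875)
collar 177 ((0.4875287413597107, 0.3230842053890228), 0.025335125625133514) [0.4875 0.3233 0.0534]
jaws [0.573  0.3087 0.0426] 0.05293966848237508
```

View pics/crop1.png

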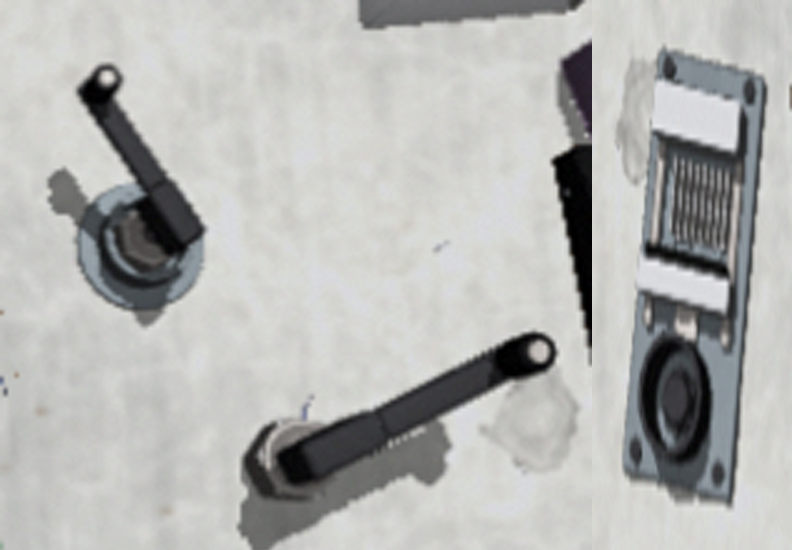

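The left crank (crop (105,80)–(190,230), knob top about 125 mm, 72 mm hub to knob) is the one meant. The other is larger. The collar is at (0.4875, 0.323). Next I cross-check with the scene camera, check the corridor heights and compute the first move.

```bash
cat >> h.py <<'E'
def rows(p,yaw):
    "shift (mm) and turn (deg) in tool axes from the measured pose to TCP p, tool straight down, tool x at yaw deg"
    s=manip.state(); A=R.from_quat(s["tool_rot"],scalar_first=True)
    B=R.from_euler("z",yaw,degrees=True)*R.from_euler("x",180,degrees=True)
    return np.round(np.r_[A.inv().apply(np.array(p)-s["tool_pos"])*1000,(A.inv()*B).as_rotvec(degrees=True)],1)
E
python3 - <<'E'
from h import *
np.set_printoptions(precision=4,suppress=True)
P=cloud("top",np.load("top0.npy")); S=cloud("scene",np.load("scene0.npy"))
def near(C,c,r,lo,hi):
    q=C.reshape(-1,3); return q[(np.hypot(q[:,0]-c[0],q[:,1]-c[1])<r)&(q[:,2]>lo)&(q[:,2]<hi)]
r=near(S,(.4875,.323),.04,.048,.062); print("collar",len(r),cv2.minEnclosingCircle(r[:,:2].astype(np.float32)),r.mean(0))
for nm,C in(("top",P),("scene",S)):
    r=near(C,(.6577,-.123),.025,.115,.14); print(nm,"knob",len(r),r.mean(0) if len(r) else 0)
    r=near(C,(.597,-.161),.03,.093,.105); print("hub",len(r),cv2.minAreaRect(r[:,:2].astype(np.float32)) if len(r) else 0)
q=np.vstack([P.reshape(-1,3),S.reshape(-1,3)])
for y0 in np.arange(-.65,.4,.05):
    m=q[(q[:,1]>y0)&(q[:,1]<y0+.05)&(q[:,0]>.3)&(q[:,0]<.72)&(q[:,2]<.6)]
    print(round(y0,2),len(m),np.round(np.percentile(m[:,2],[50,99.5]),3) if len(m) else "")
print(rows((.1459,-.607,.32),13.5)); print(rows((.5962,-.161,.32),32),rows((.5962,-.161,.16),32))
E
```

```text
collar 201 ((0.4872954487800598, 0.32486075162887573), 0.026952456682920456) [0.4873 0.3255 0.0523]
top knob 57 [ 0.6582 -0.1231  0.124 ]
hub 198 ((0.6023070216178894, -0.15718936920166016), (0.04650305211544037, 0.016964126378297806), 32.64842224121094)
scene knob 26 [ 0.6567 -0.1206  0.1219]
hub 66 ((0.6018340587615967, -0.1562259942293167), (0.04409651458263397, 0.02191535010933876), 32.59416961669922)
-0.65 1347 [0.138 0.183]
-0.6 2769 [0.013 0.18 ]
-0.55 7863 [0.051 0.154]
-0.5 5294 [0.028 0.149]
-0.45 9796 [0.03  0.154]
-0.4 5941 [-0.     0.025]
-0.35 6625 [0.    0.152]
-0.3 6248 [0.    0.116]
-0.25 7232 [0.    0.117]
-0.2 6725 [0.    0.098]
-0.15 7777 [0.    0.124]
-0.1 7280 [-0.     0.007]
-0.05 6924 [0.    0.008]
0.0 8098 [0.003 0.034]
0.05 8014 [0.003 0.032]
0.1 8243 [0.003 0.031]
0.15 8019 [0.003 0.031]
0.2 8692 [0.001 0.035]
0.25 8299 [0.001 0.049]
0.3 9872 [0.003 0.055]
0.35 9529 [-0.     0.031]
[  -0.    -0.3 -125.5   -0.1   -0.     0. ]
[ 542.  -328.7 -124.8   -0.1   -0.   -18.5] [ 542.  -328.4   35.2   -0.1   -0.   -18.5]
```

play_rows:
  steps:
    - [[0, 0, -40, 0, 0, 0], [0, 0, -80, 0, 0, 0], [0, 0, -125, 0, 0, 0], [30, -18, -125, 0, 0, 0], [60, -36, -125, 0, 0, -2], [95, -57, -125, 0, 0, -5], [130, -78, -125, 0, 0, -8], [165, -100, -125, 0, 0, -11], [200, -121, -125, 0, 0, -14], [235, -142, -125, 0, 0, -17], [270, -164, -125, 0, 0, -19], [305, -185, -125, 0, 0, -19]]
  claw: 1

```text
time: 1.1
tool_pos: [0.4003, -0.3546, 0.3202]
tool_rot: [-0.0, 0.96, 0.28, -0.0]
contact_force: [1.2, -0.3, -0.4]
gripper_width: 1.003
grasp_force: 0.0
```

play_rows:
  steps:
    - [[35, -8, 0, 0, 0, 0], [70, -15, 0, 0, 0, 0], [105, -23, 0, 0, 0, 0], [140, -30, 0, 0, 0, 0], [175, -38, 10, 0, 0, 0], [210, -45, 35, 0, 0, 0], [240, -52, 65, 0, 0, 0], [269, -58, 100, 0, 0, 0], [269, -58, 135, 0, 0, 0], [269, -58, 160, 0, 0, 0], [269, -58, 180, 0, 0, 0], [269, -58, 180, 0, 0, 0]]

```text
time: 2.1
tool_pos: [0.5912, -0.1611, 0.1334]
tool_rot: [-0.004, 0.96, 0.28, -0.005]
contact_force: [-1.2, 0.8, -0.3]
gripper_width: 0.997
grasp_force: 0.0
```

```bash
python3 -c "
from h import *
s=manip.state();print(s['tool_pos'],s['contact_force'],rows((.5962,-.1605,.061),32.5))"
```

```text
[ 0.59115893 -0.16107307  0.13339012] [-1.23946631  0.7625428  -0.31960337] [ 5.1  2.9 72.3 -0.6  0.4  0. ]
```

play_rows:
  steps:
    - [[0, 0, 0, 0, 0, 0], [0, 0, 0, 0, 0, 0]]

```text
time: 2.27
tool_pos: [0.5958, -0.1635, 0.1423]
tool_rot: [0.001, 0.96, 0.28, 0.001]
contact_force: [-0.2, -0.6, 0.5]
gripper_width: 0.998
grasp_force: 0.0
```

```bash
python3 -c "
from h import *
s=manip.state();print(s['tool_pos'],s['contact_force'],rows((.5962,-.1605,.061),32.5))"
```

```text
[ 0.59583977 -0.16349674  0.14230192] [-0.15173108 -0.61621756  0.49027326] [ 1.8 -2.5 81.3  0.1 -0.1  0. ]
```

play_rows:
  steps:
    - [[1, -1, 20, 0, 0, 0], [1, -2, 40, 0, 0, 0], [1, -2, 60, 0, 0, 0], [1, -2, 72, 0, 0, 0], [1, -2, 80, 0, 0, 0], [1, -2, 80, 0, 0, 0], [1, -2, 80, 0, 0, 0], [1, -2, 80, 0, 0, 0]]

```text
time: 2.93
tool_pos: [0.596, -0.1614, 0.0625]
tool_rot: [0.001, 0.96, 0.28, 0.001]
contact_force: [-0.4, 0.0, 0.4]
gripper_width: 1.001
grasp_force: 0.0
```

```bash
python3 -c "
from h import *
s=manip.state();print(s['tool_pos'],s['contact_force'],rows((.5962,-.1605,.061),32.5))"
```

```text
[ 0.59601323 -0.16140317  0.06249376] [-0.38834591  0.04238849  0.36248423] [ 0.6 -0.7  1.5  0.1 -0.1  0. ]
```

play_rows:
  steps:
    - [[0.5, -0.7, 1, 0, 0, 0], [0.5, -0.7, 1, 0, 0, 0], [0.5, -0.7, 1, 0, 0, 0], [0.5, -0.7, 1, 0, 0, 0], [0.5, -0.7, 1, 0, 0, 0], [0.5, -0.7, 1, 0, 0, 0], [0.5, -0.7, 1, 0, 0, 0], [0.5, -0.7, 1, 0, 0, 0], [0.5, -0.7, 1, 0, 0, 0], [0.5, -0.7, 1, 0, 0, 0]]
  claw: -1

```text
time: 3.77
tool_pos: [0.5951, -0.1601, 0.06]
tool_rot: [0.0, 0.96, 0.28, 0.0]
contact_force: [-0.6, -0.7, 2.3]
gripper_width: 0.15
grasp_force: 58.6
```

```bash
python3 -c "
from h import *
s=manip.state();print(s['tool_pos'],s['contact_force'],s['ft_torque'],s['gripper_width'],s['grasp_force'])"
```

```text
[ 0.59513056 -0.16012346  0.05998686] [-0.64145925 -0.67979997  2.330212  ] [-0.03705636 -0.01516971  0.04172348] 0.15026716464599502 58.59616370871663
```

play_rows:
  steps:
    - [[0, 0, -8, 0, 0, 0], [0, 0, -20, 0, 0, 0], [0, 0, -40, 0, 0, 0], [0, 0, -60, 0, 0, 0], [0, 0, -75, 0, 0, 0], [0, 0, -80, 0, 0, 0], [0, 0, -80, 0, 0, 0], [0, 0, -80, 0, 0, 0]]

```text
time: 4.43
tool_pos: [0.5945, -0.1599, 0.1393]
tool_rot: [-0.0, 0.96, 0.28, -0.0]
contact_force: [0.1, -0.8, -1.5]
gripper_width: 0.152
grasp_force: 58.6
```

```bash
python3 -c "
from h import *
np.set_printoptions(precision=4,suppress=True)
s=manip.state();print(s['tool_pos'],s['contact_force'],s['ft_torque'],s['gripper_width'],s['grasp_force'])
p,d=vision.grab_frame('scene');cv2.imwrite('pics/s1.png',cv2.convertScaleAbs(cv2.resize(p[110:260,270:450],None,fx=4,fy=4),alpha=1.6)) 
p,dt=vision.grab_frame('top')
for n,D in (('scene',d),('top',dt)):
    q=cloud(n,D).reshape(-1,3);q=q[(np.hypot(q[:,0]-.657,q[:,1]+.121)<.03)&(q[:,2]>.19)&(q[:,2]<.22)];print(n,len(q),q.mean(0),q[:,2].max())
print(rows((.4875,.3238,.14),50))
"
```

```text
[ 0.5945 -0.1599  0.1393] [ 0.0596 -0.8007 -1.5025] [ 0.0311  0.0808 -0.0418] 0.15167524755851367 58.633058331906796
scene 39 [ 0.6543 -0.1145  0.1984] 0.20443470826093002
top 80 [ 0.6553 -0.118   0.2014] 0.20758628820659197
[ 170.1 -464.8   -1.3   -0.1    0.1  -17.5]
```

View pics/s1.png

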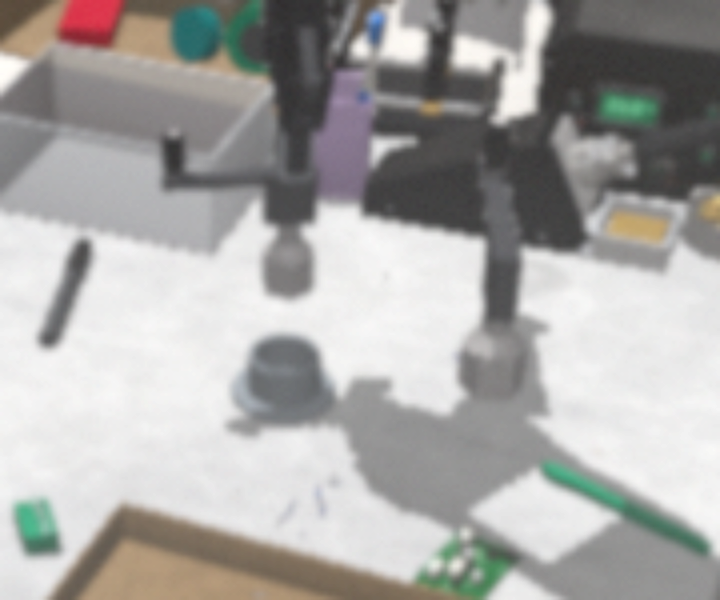

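The picture shows the crank held upright with its socket at (288,270), above the cup at (285,375). Now the transfer.

play_rows:
  steps:
    - [[8, -20, 0, 0, 0, 0], [20, -55, 0, 0, 0, -1], [34, -93, 0, 0, 0, -3], [48, -131, 0, 0, 0, -5], [62, -169, 0, 0, 0, -7], [76, -207, 0, 0, 0, -9], [90, -245, 0, 0, 0, -11], [104, -283, 0, 0, 0, -13], [118, -321, 0, 0, 0, -15], [132, -359, 0, 0, 0, -17], [145, -395, 0, 0, 0, -17.5], [155, -423, 0, 0, 0, -17.5]]

```text
time: 5.53
tool_pos: [0.4962, 0.2824, 0.138]
tool_rot: [-0.0, 0.906, 0.424, -0.001]
contact_force: [0.7, -0.2, -2.6]
gripper_width: 0.152
grasp_force: 58.8
```

play_rows:
  steps:
    - [[16, -16, 0, 0, 0, 0], [22, -28, 0, 0, 0, 0], [27, -36, 0, 0, 0, 0], [27, -36, 0, 0, 0, 0], [27, -36, 0, 0, 0, 0], [27, -36, 0, 0, 0, 0]]

```text
time: 6.03
tool_pos: [0.4882, 0.3226, 0.1393]
tool_rot: [0.0, 0.907, 0.422, -0.0]
contact_force: [-0.2, 0.2, -1.3]
gripper_width: 0.151
grasp_force: 58.8
```

```bash
python3 -c "
from h import *
np.set_printoptions(precision=4,suppress=True)
s=manip.state();print(s['tool_pos'],s['contact_force'],s['ft_torque'],s['gripper_width'],s['grasp_force'],s['joint_pos'])
print(rows((.4875,.3238,.12),50))
"
```

```text
[0.4882 0.3226 0.1393] [-0.2241  0.1705 -1.2823] [-0.0357  0.0082  0.0026] 0.15137251689896902 58.762560691684484 [ 0.4572  0.0002  1.7618 -0.0006  1.3802  1.1565]
[ 0.4 -1.3 19.3  0.   0.  -0.1]
```

play_rows:
  steps:
    - [[-0.3, 0, 12, 0, 0, 0], [-0.6, 0, 24, 0, 0, 0], [-0.6, 0, 30, 0, 0, 0], [-0.6, 0, 32, 0, 0, 0], [-0.6, 0, 34, 0, 0, 0], [-0.6, 0, 35, 0, 0, 0], [-0.6, 0, 35, 0, 0, 0]]

```text
time: 6.62
tool_pos: [0.4877, 0.3234, 0.1046]
tool_rot: [-0.0, 0.906, 0.423, 0.0]
contact_force: [-0.9, -0.9, -2.3]
gripper_width: 0.148
grasp_force: 58.8
```

```bash
python3 -c "
from h import *
np.set_printoptions(precision=4,suppress=True)
s=manip.state();print(s['tool_pos'],s['contact_force'],s['ft_torque'])
p,d=vision.grab_frame('top');
c=cv2.resize(p[230:310,160:260],None,fx=6,fy=6,interpolation=cv2.INTER_CUBIC)
p,d=vision.grab_frame('scene');
e=cv2.resize(p[290:370,250:330],None,fx=6,fy=6,interpolation=cv2.INTER_CUBIC)[:,:200+280]
cv2.imwrite('pics/w1.png',cv2.convertScaleAbs(cv2.resize(np.hstack([c,e]),(792,352)),alpha=2.2))
"
```

```text
[0.4877 0.3234 0.1046] [-0.8778 -0.8635 -2.3492] [ 0.0103 -0.0147  0.0249]
```

View pics/w1.png

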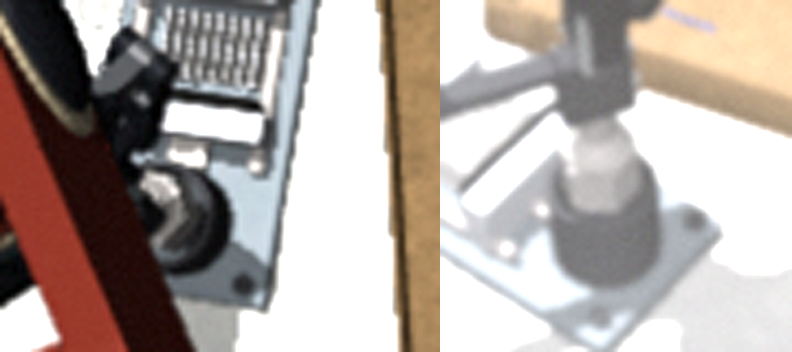

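The socket (right half, (600,185)) is entering the collar mouth cleanly with no contact force. Lowering toward the spindle.

play_rows:
  steps:
    - [[0, 0, 6, 0, 0, 0], [0, 0, 12, 0, 0, 0], [0, 0, 17, 0, 0, 0], [0, 0, 19, 0, 0, 0], [0, 0, 20, 0, 0, 0], [0, 0, 20, 0, 0, 0]]

```text
time: 7.22
tool_pos: [0.4873, 0.3233, 0.084]
tool_rot: [0.0, 0.906, 0.423, -0.0]
contact_force: [0.6, 0.4, -1.8]
gripper_width: 0.149
grasp_force: 58.8
```

play_rows:
  steps:
    - [[0, 0, 1, 0, 0, 0], [0, 0, 2, 0, 0, 0], [0, 0, 2, 0, 0, 0], [0, 0, 2, 0, 0, 0]]

```text
time: 7.55
tool_pos: [0.4876, 0.3234, 0.0827]
tool_rot: [-0.0, 0.906, 0.423, 0.0]
contact_force: [0.0, 0.7, -2.5]
gripper_width: 0.154
grasp_force: 58.8
```

play_rows:
  steps:
    - [[0, 0, 1, 0, 0, 0], [0, 0, 1, 0, 0, 0], [0, 0, 2, 0, 0, 0], [0, 0, 2, 0, 0, 0]]

```text
time: 7.88
tool_pos: [0.4875, 0.3234, 0.0805]
tool_rot: [-0.0, 0.906, 0.423, -0.0]
contact_force: [0.1, 0.6, -2.4]
gripper_width: 0.151
grasp_force: 58.8
```

play_rows:
  steps:
    - [[0, 0, 0.5, 0, 0, 0], [0, 0, 1, 0, 0, 0], [0, 0, 1, 0, 0, 0]]

```text
time: 8.13
tool_pos: [0.4878, 0.3235, 0.0799]
tool_rot: [-0.0, 0.906, 0.423, 0.0]
contact_force: [0.4, -0.6, -0.8]
gripper_width: 0.149
grasp_force: 59.0
```

play_rows:
  steps:
    - [[0, 0, 0.5, 0, 0, 0], [0, 0, 1, 0, 0, 0], [0, 0, 1, 0, 0, 0]]

```text
time: 8.38
tool_pos: [0.4883, 0.3237, 0.0796]
tool_rot: [0.0, 0.906, 0.423, 0.001]
contact_force: [-0.8, -0.7, 3.5]
gripper_width: 0.15
grasp_force: 59.6
```

play_rows:
  steps:
    - [[0, 0, 0, 0, 0, 0], [0, 0, 0, 0, 0, 0]]

```text
time: 8.55
tool_pos: [0.4883, 0.3237, 0.0796]
tool_rot: [0.0, 0.906, 0.423, 0.001]
contact_force: [-0.4, -0.6, 4.4]
gripper_width: 0.148
grasp_force: 59.8
```

play_rows:
  steps:
    - [[0, 0, 0.3, 0, 0, -2], [0, 0, 0.3, 0, 0, -4], [0, 0, 0.3, 0, 0, -6], [0, 0, 0.3, 0, 0, -8], [0, 0, 0.3, 0, 0, -10], [0, 0, 0.3, 0, 0, -12], [0, 0, 0.3, 0, 0, -12]]

```text
time: 9.13
tool_pos: [0.4883, 0.3239, 0.0793]
tool_rot: [-0.0, 0.857, 0.515, 0.001]
contact_force: [-0.6, 0.4, 5.3]
gripper_width: 0.153
grasp_force: 59.9
```

play_rows:
  steps:
    - [[0, 0, 0, 0, 0, -2], [0, 0, 0, 0, 0, -4], [0, 0, 0, 0, 0, -6], [0, 0, 0, 0, 0, -8], [0, 0, 0, 0, 0, -10], [0, 0, 0, 0, 0, -12], [0, 0, 0, 0, 0, -12]]

```text
time: 9.72
tool_pos: [0.4866, 0.3229, 0.0769]
tool_rot: [-0.0, 0.799, 0.602, -0.001]
contact_force: [-0.8, 0.2, -2.5]
gripper_width: 0.145
grasp_force: 58.8
```

play_rows:
  steps:
    - [[0, 0, 1, 0, 0, 0], [0, 0, 2, 0, 0, 0], [0, 0, 3, 0, 0, 0], [0, 0, 3, 0, 0, 0]]

```text
time: 10.05
tool_pos: [0.4871, 0.3231, 0.0745]
tool_rot: [-0.0, 0.799, 0.602, -0.001]
contact_force: [-0.5, 0.6, -2.6]
gripper_width: 0.145
grasp_force: 58.8
```

```bash
python3 -c "
from h import *
s=manip.state();print(s['tool_pos'],s['contact_force'],s['ft_torque'])"
```

```text
[0.48711219 0.323148   0.07447974] [-0.54478971  0.64653196 -2.55244147] [0.0431297  0.06478668 0.00816844]
```

play_rows:
  steps:
    - [[0, 0, 2, 0, 0, 0], [0, 0, 4, 0, 0, 0], [0, 0, 6, 0, 0, 0], [0, 0, 7, 0, 0, 0], [0, 0, 7, 0, 0, 0]]

```text
time: 10.47
tool_pos: [0.4873, 0.3233, 0.0678]
tool_rot: [-0.0, 0.799, 0.602, -0.0]
contact_force: [0.4, -0.6, -2.5]
gripper_width: 0.151
grasp_force: 58.8
```

play_rows:
  steps:
    - [[0, 0, 1, 0, 0, 0], [0, 0, 2, 0, 0, 0], [0, 0, 2, 0, 0, 0]]

```text
time: 10.72
tool_pos: [0.4875, 0.3234, 0.0661]
tool_rot: [-0.0, 0.799, 0.602, -0.0]
contact_force: [-0.2, -0.0, -2.6]
gripper_width: 0.15
grasp_force: 58.8
```

play_rows:
  steps:
    - [[0, 0, 0.5, 0, 0, 0], [0, 0, 1, 0, 0, 0], [0, 0, 1, 0, 0, 0]]

```text
time: 10.97
tool_pos: [0.4876, 0.3234, 0.0653]
tool_rot: [0.0, 0.799, 0.602, 0.0]
contact_force: [-0.3, 1.0, -1.3]
gripper_width: 0.151
grasp_force: 58.8
```

play_rows:
  steps:
    - [[0, 0, 0.5, 0, 0, 0], [0, 0, 1, 0, 0, 0], [0, 0, 1, 0, 0, 0]]

```text
time: 11.22
tool_pos: [0.4876, 0.3234, 0.0642]
tool_rot: [0.0, 0.799, 0.602, -0.0]
contact_force: [-0.6, 0.2, -1.3]
gripper_width: 0.147
grasp_force: 58.8
```

play_rows:
  steps:
    - [[0, 0, 0.5, 0, 0, 0], [0, 0, 0.5, 0, 0, 0], [0, 0, 0.5, 0, 0, 0]]

```text
time: 11.47
tool_pos: [0.4877, 0.3234, 0.064]
tool_rot: [0.0, 0.799, 0.602, 0.0]
contact_force: [-0.9, -1.2, -1.1]
gripper_width: 0.154
grasp_force: 59.0
```

play_rows:
  steps:
    - [[0, 0, 0.5, 0, 0, 0], [0, 0, 1, 0, 0, 0], [0, 0, 1, 0, 0, 0], [0, 0, 1, 0, 0, 0]]

```text
time: 11.8
tool_pos: [0.4884, 0.3236, 0.0639]
tool_rot: [0.0, 0.799, 0.602, 0.001]
contact_force: [-0.4, -0.5, 3.3]
gripper_width: 0.147
grasp_force: 59.8
```

Seated (bottom ≈ 12 mm, light floor contact). Winding clockwise.

play_rows:
  steps:
    - [[0, 0, 0, 0, 0, 2], [0, 0, 0, 0, 0, 5], [0, 0, 0, 0, 0, 9], [0, 0, 0, 0, 0, 13], [0, 0, 0, 0, 0, 17], [0, 0, 0, 0, 0, 21], [0, 0, 0, 0, 0, 25], [0, 0, 0, 0, 0, 28], [0, 0, 0, 0, 0, 30], [0, 0, 0, 0, 0, 30], [0, 0, 0, 0, 0, 30]]

```text
time: 12.72
tool_pos: [0.4882, 0.324, 0.0638]
tool_rot: [-0.0, 0.927, 0.375, 0.001]
contact_force: [-0.6, -0.1, 5.0]
gripper_width: 0.148
grasp_force: 60.0
```

```bash
python3 -c "
from h import *
s=manip.state();print(s['tool_pos'],s['contact_force'],s['ft_torque'],s['joint_pos'])"
```

```text
[0.48817182 0.32396798 0.06378759] [-0.59746735 -0.06569743  5.0474879 ] [0.09020995 0.2100553  0.09533708] [4.58652266e-01 7.63628120e-02 1.81712166e+00 5.11013482e-04
 1.24636124e+00 1.25997283e+00]
```

play_rows:
  steps:
    - [[0, 0, 0, 0, 0, 3], [0, 0, 0, 0, 0, 7], [0, 0, 0, 0, 0, 11], [0, 0, 0, 0, 0, 15], [0, 0, 0, 0, 0, 19], [0, 0, 0, 0, 0, 23], [0, 0, 0, 0, 0, 26], [0, 0, 0, 0, 0, 28], [0, 0, 0, 0, 0, 30], [0, 0, 0, 0, 0, 30], [0, 0, 0, 0, 0, 30]]

```text
time: 13.63
tool_pos: [0.4882, 0.3242, 0.0637]
tool_rot: [-0.001, 0.992, 0.123, 0.001]
contact_force: [-1.0, 1.9, 5.6]
gripper_width: 0.149
grasp_force: 59.9
```

```bash
python3 -c "
from h import *
s=manip.state();print(s['tool_pos'],s['contact_force'],s['ft_torque'],s['joint_pos'])"
```

```text
[0.48821795 0.3241839  0.06370906] [-1.01301542  1.89033391  5.64948771] [0.4491543  0.19852618 0.13860834] [4.58738965e-01 7.64804974e-02 1.81714090e+00 9.22164156e-04
 1.24580464e+00 1.78299604e+00]
```

play_rows:
  steps:
    - [[0, 0, 0, 0, 0, 2], [0, 0, 0, 0, 0, 4], [0, 0, 0, 0, 0, 6], [0, 0, 0, 0, 0, 8], [0, 0, 0, 0, 0, 10], [0, 0, 0, 0, 0, 10], [0, 0, 0, 0, 0, 10]]

```text
time: 14.22
tool_pos: [0.4883, 0.3243, 0.0637]
tool_rot: [-0.001, 0.999, 0.036, 0.001]
contact_force: [0.3, 1.0, 5.6]
gripper_width: 0.146
grasp_force: 59.9
```

```bash
python3 -c "
from h import *
s=manip.state();print(s['tool_pos'],s['contact_force'],s['ft_torque'],np.degrees(s['joint_pos'][5]-s['joint_pos'][0]))"
```

```text
[0.4882621  0.32426158 0.0636634 ] [0.32325291 1.04890085 5.58139382] [0.4599449  0.10207906 0.12558934] 85.87802833568692
```

play_rows:
  steps:
    - [[0, 0, 0, 0, 0, 1], [0, 0, 0, 0, 0, 2], [0, 0, 0, 0, 0, 3], [0, 0, 0, 0, 0, 4], [0, 0, 0, 0, 0, 4], [0, 0, 0, 0, 0, 4]]

```text
time: 14.72
tool_pos: [0.4883, 0.3243, 0.0637]
tool_rot: [-0.001, 1.0, 0.001, 0.001]
contact_force: [-0.9, 1.5, 4.9]
gripper_width: 0.152
grasp_force: 59.9
```

```bash
python3 -c "
from h import *
s=manip.state();print(s['tool_pos'],s['contact_force'],s['ft_torque'],np.degrees(s['joint_pos'][5]-s['joint_pos'][0]))
p,d=vision.grab_frame('top');c=cv2.resize(p[200:310,165:245],None,fx=5,fy=5,interpolation=cv2.INTER_CUBIC)
cv2.imwrite('pics/t2.png',cv2.convertScaleAbs(c,alpha=1.8))"
```

```text
[0.48829835 0.32430168 0.0636937 ] [-0.90984919  1.47746176  4.90783354] [0.49196753 0.07280331 0.11731655] 89.88458632783394
```

play_rows:
  steps:
    - [[0, 0, 0, 0, 0, 1], [0, 0, 0, 0, 0, 2], [0, 0, 0, 0, 0, 3], [0, 0, 0, 0, 0, 4], [0, 0, 0, 0, 0, 4], [0, 0, 0, 0, 0, 4]]

```text
time: 15.27
tool_pos: [0.4883, 0.3243, 0.0637]
tool_rot: [-0.001, 0.999, -0.034, 0.001]
contact_force: [0.3, 2.7, 4.9]
gripper_width: 0.153
grasp_force: 59.9
```

```bash
python3 -c "
from h import *
s=manip.state();print(s['tool_pos'],s['contact_force'],s['ft_torque'],np.degrees(s['joint_pos'][5]-s['joint_pos'][0]))"
```

```text
[0.48831771 0.32431078 0.06366493] [0.2973704  2.67161887 4.90406632] [0.54579198 0.05812495 0.12734067] 93.88621667539334
```

play_rows:
  steps:
    - [[0, 0, 0, 0, 0, 1], [0, 0, 0, 0, 0, 2], [0, 0, 0, 0, 0, 3], [0, 0, 0, 0, 0, 3], [0, 0, 0, 0, 0, 3]]

```text
time: 15.68
tool_pos: [0.4883, 0.3243, 0.0637]
tool_rot: [-0.001, 0.998, -0.06, 0.001]
contact_force: [-0.8, 2.5, 5.6]
gripper_width: 0.151
grasp_force: 59.9
```

```bash
python3 -c "
from h import *
s=manip.state();print(s['tool_pos'],s['contact_force'],s['ft_torque'],np.degrees(s['joint_pos'][5]-s['joint_pos'][0]))"
```

```text
[0.48830397 0.32427314 0.06365146] [-0.83026483  2.54160102  5.63696501] [0.63201801 0.0543887  0.18013214] 96.89466024047202
```

play_rows:
  steps:
    - [[0, 0, 0, 0, 0, 1], [0, 0, 0, 0, 0, 2], [0, 0, 0, 0, 0, 2], [0, 0, 0, 0, 0, 2]]

```text
time: 16.02
tool_pos: [0.4883, 0.3242, 0.0636]
tool_rot: [-0.001, 0.997, -0.077, 0.001]
contact_force: [0.2, 2.6, 5.1]
gripper_width: 0.149
grasp_force: 60.2
```

```bash
python3 -c "
from h import *
s=manip.state();print(s['tool_pos'],s['contact_force'],s['ft_torque'],np.degrees(s['joint_pos'][5]-s['joint_pos'][0]))"
```

```text
[0.48827881 0.32422935 0.06362436] [0.2166823  2.58230505 5.14658038] [0.63490467 0.05490224 0.46714605] 98.86275231001281
```

play_rows:
  steps:
    - [[0, 0, 0, 0, 0, 1], [0, 0, 0, 0, 0, 2], [0, 0, 0, 0, 0, 2], [0, 0, 0, 0, 0, 2]]

```text
time: 16.35
tool_pos: [0.4883, 0.3242, 0.0636]
tool_rot: [-0.001, 0.996, -0.094, 0.001]
contact_force: [-0.5, 2.4, 5.0]
gripper_width: 0.148
grasp_force: 60.5
```

```bash
python3 -c "
from h import *
s=manip.state();print(s['tool_pos'],s['contact_force'],s['ft_torque'],np.degrees(s['joint_pos'][5]-s['joint_pos'][0]))
p,d=vision.grab_frame('scene');c=cv2.resize(p[290:370,215:325],None,fx=6,fy=6,interpolation=cv2.INTER_CUBIC)
cv2.imwrite('pics/t3.png',cv2.convertScaleAbs(c,alpha=1.6))"
```

```text
[0.48825672 0.32424129 0.06361852] [-0.52085691  2.39714635  4.99740962] [ 0.51311601 -0.03938     0.58788226] 100.8288343545957
```

View pics/t3.png

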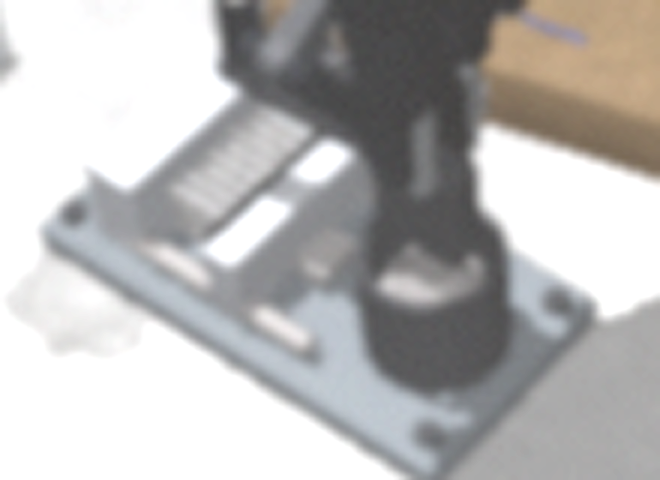

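The torque climbed from 0.12 to 0.59 N m over the last 4°, which is the end stop. The picture shows the pad against the heatsink at (240,180). I ease off the elastic wind-up, release and lift.

play_rows:
  steps:
    - [[0, 0, -0.5, 0, 0, -1], [0, 0, -1, 0, 0, -2], [0, 0, -1, 0, 0, -2], [0, 0, -1, 0, 0, -2]]

```text
time: 16.73
tool_pos: [0.4877, 0.3238, 0.0637]
tool_rot: [-0.0, 0.997, -0.078, 0.0]
contact_force: [0.5, 3.8, 1.1]
gripper_width: 0.148
grasp_force: 59.4
```

play_rows:
  steps:
    - [[0, 0, 0, 0, 0, 0], [0, 0, 0, 0, 0, 0], [0, 0, 0, 0, 0, 0], [0, 0, 0, 0, 0, 0], [0, 0, 0, 0, 0, 0], [0, 0, 0, 0, 0, 0], [0, 0, 0, 0, 0, 0], [0, 0, 0, 0, 0, 0]]
  claw: 1

```text
time: 17.4
tool_pos: [0.4876, 0.3233, 0.0638]
tool_rot: [0.0, 0.997, -0.078, -0.0]
contact_force: [-0.3, 0.9, -0.6]
gripper_width: 0.998
grasp_force: 0.0
```

play_rows:
  steps:
    - [[0, 0, -10, 0, 0, 0], [0, 0, -30, 0, 0, 0], [0, 0, -60, 0, 0, 0], [0, 0, -90, 0, 0, 0], [0, 0, -120, 0, 0, 0], [0, 0, -150, 0, 0, 0], [0, 0, -170, 0, 0, 0]]

```text
time: 17.98
tool_pos: [0.4886, 0.3239, 0.2387]
tool_rot: [-0.001, 0.997, -0.078, 0.002]
contact_force: [0.7, 0.1, 0.4]
gripper_width: 0.998
grasp_force: 0.0
```

play_rows:
  steps:
    - [[0, 20, 0, 0, 0, 0], [0, 55, 0, 0, 0, 0], [0, 95, 0, 0, 0, 0], [0, 135, 0, 0, 0, 0], [0, 175, 0, 0, 0, 0], [0, 215, 0, 0, 0, 0], [0, 245, 0, 0, 0, 0], [0, 255, 0, 0, 0, 0], [0, 255, 0, 0, 0, 0]]

```text
time: 18.73
tool_pos: [0.4478, 0.0699, 0.2348]
tool_rot: [-0.0, 0.997, -0.08, 0.001]
contact_force: [-0.8, -0.4, -0.1]
gripper_width: 0.999
grasp_force: 0.0
```

```bash
python3 - <<'E'
from h import *
np.set_printoptions(precision=4,suppress=True)
s=manip.state();print(s['time'],s['tool_pos'],s['contact_force'],s['gripper_width'])
p,d=vision.grab_frame('top')
P0=cloud("top",np.load("top0.npy"));P=cloud("top",d)
cv2.imwrite('pics/f.png',cv2.convertScaleAbs(cv2.resize(p[190:320,150:260],None,fx=5,fy=4.5,interpolation=cv2.INTER_CUBIC),alpha=1.8))
# profile along clamp axis: yaw from base plate direction
a=np.radians(-5.3); ax=np.array([np.cos(a),np.sin(a)]); o=np.array([.4877,.3236])
for C in(P0,P):
    q=C.reshape(-1,3); t=(q[:,:2]-o)@ax*1000-58; v=(q[:,:2]-o)@np.array([-ax[1],ax[0]])*1000
    m=(abs(v+18)<10); 
    print([(x,round(float(np.median(q[m&(abs(t-x)<1)&(q[:,2]<.075)][:,2])*1000)) if (m&(abs(t-x)<1)&(q[:,2]<.075)).any() else None) for x in range(-30,66,2)])
q=P.reshape(-1,3); k=q[(q[:,2]>.115)&(q[:,2]<.14)&(np.hypot(*(q[:,:2]-o).T)<.11)]; print("knob",len(k),k.mean(0) if len(k) else 0,k[:,2].max() if len(k) else 0, np.hypot(*(k.mean(0)[:2]-o)))
h=q[(q[:,2]>.09)&(q[:,2]<.115)&(np.hypot(*(q[:,:2]-o).T)<.1)];print(cv2.minAreaRect(h[:,:2].astype(np.float32)),np.median(h[:,2]))
E
```

```text
18.7333 [0.4478 0.0699 0.2348] [-0.8124 -0.4088 -0.0528] 0.9987822454416495
[(-30, 12), (-28, 13), (-26, 12), (-24, 11), (-22, 18), (-20, 43), (-18, 43), (-16, 42), (-14, 42), (-12, 42), (-10, 43), (-8, 43), (-6, 43), (-4, 43), (-2, 42), (0, None), (2, 11), (4, 10), (6, 12), (8, 21), (10, 29), (12, 20), (14, 22), (16, 27), (18, 26), (20, 30), (22, 28), (24, 29), (26, 23), (28, 26), (30, 25), (32, 25), (34, 30), (36, 30), (38, 12), (40, 11), (42, 22), (44, 39), (46, 46), (48, 47), (50, 47), (52, 47), (54, 46), (56, 46), (58, 47), (60, 48), (62, 47), (64, 45)]
[(-30, 12), (-28, 11), (-26, 12), (-24, 12), (-22, 11), (-20, 10), (-18, 11), (-16, 13), (-14, 11), (-12, 11), (-10, 14), (-8, 13), (-6, 13), (-4, 40), (-2, 43), (0, 43), (2, 44), (4, 43), (6, 45), (8, 44), (10, 45), (12, 42), (14, 34), (16, 28), (18, 25), (20, 30), (22, 26), (24, 27), (26, 23), (28, 21), (30, 25), (32, 29), (34, 26), (36, 31), (38, 26), (40, 23), (42, 31), (44, 46), (46, 47), (48, 47), (50, 47), (52, 48), (54, 48), (56, 48), (58, 47), (60, 47), (62, 47), (64, 46)]
knob 71 [0.56   0.3126 0.127 ] 0.13237548334003846 0.0731305392398978
((0.5202412009239197, 0.3181285560131073), (0.016718847677111626, 0.09935563057661057), 80.99935913085938) 0.09965265846252769
```

View pics/f.png

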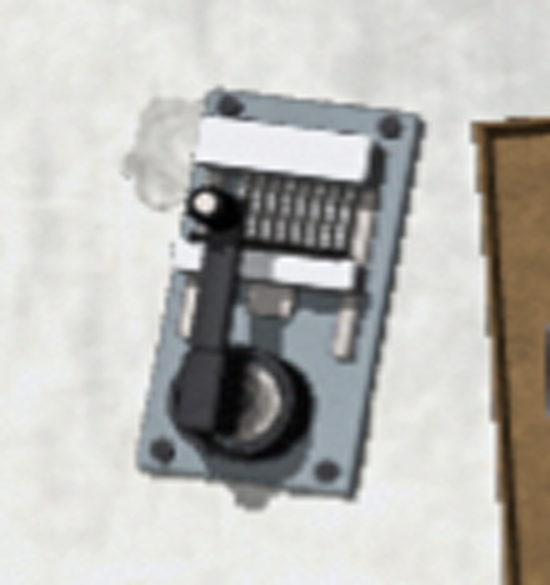

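The picture shows the crank standing in the well (hub (205,390), knob (210,205)) and the heatsink clamped between the jaws. The jaw moved about 16 mm and the knob top is at about 131 mm, so the crank is seated.

```bash
python3 -c "
from plant import order;print(order.job_done())"
```

```text
the job is handed in; nothing more can be done
None
```

The crank is seated on the spindle and wound clockwise to its end stop: the jaw moved about 16 mm onto the heatsink. The gripper has let go and moved clear, and I handed the job in at about 19 s; no verdict came back.

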